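# Stray-light check: run the sensor in, hold the lid at 40 degrees

### The arm

A 7-joint arm with a two-finger parallel gripper is mounted at the origin on a cart in front of the work surface, level with it; the furniture and walls round the work are solid. World frame = base frame: x ahead of the robot, y to its left, z up, the work surface at z = 0. Lengths are in mm, angles in degrees, forces in N, time in s.
With the tool pointing down it reaches from about 425 to 925 mm from the base axis. Payload 6.8 kg.
Tool frame: the origin (TCP) lies between the finger pads; the fingertips stand 11 mm ahead of it and the grasp point (between the pads) lies 8 mm behind it; z points along the fingers, y is the line along which they close (so a half turn about z gives the same grasp; the last joint's range is limited). The gripper opens to 88 mm and grips with 3 to 60 N. Pads are 20 mm wide; open, the fingers measure 115 mm over their backs; the gripper's body (75 mm by 178 mm) begins 61 mm behind the grasp point.
Start: joints at [-75.693, 27.33, 1.283, 89.118, -0.659, 63.558, -4.761], TCP at [236.392, 632.271, 233.664] pointing down, gripper open.
Joint ranges: [-169.35, 169.35], [-19.33, 120.38], [-80.79, 83.38], [13.8, 139.57], [-78.32, 258.32], [9.67, 109.79], [-169.56, 169.56]. Speed limits (degrees/s): [136.94, 136.94, 180, 180, 180, 180, 180].

### API

Orientations are given as a 3x3 rotation matrix whose columns are the frame's x, y, z axes.
In Python, from plant import manip, kin, optics gives the robot as it stands. The module is installed in compiled form; this text tells all that it offers. Calls block until the motion is done:
- manip.reach(position, orientation): joint-space move of the TCP to a pose.
- manip.line_to(position, rot=None, v=150, f_stop=None): straight line of the TCP; rot=None keeps the orientation; v is the mean speed in mm/s. With f_stop (N) it stops when the force on the tool has changed by that much, and returns True; else False.
- manip.movej(angles): joint-space move.
- manip.gripper_to(opening): opening from 0.0 (shut) to 1.0 (fully open); the grip force is fixed at half the most; returns when the fingers have stopped.
- manip.hold(seconds).
- kin.solve_ik(position, orientation): joint angles nearest the present ones, or None.
- optics.grab_frame(name): name is "scene" or "top" or "wrist"; returns (picture, depth): 420x560x3 uint8, red, green, blue; 420x560 float32, mm along the optical axis (not along the pixel's ray), 0 where there is no reading.
- optics.camera_model(name): a dict with "vertical_fov" (degrees; the focal length in pixels is half the picture's height over the tangent of half this angle, whatever the lens; pixels are square), "cx", "cy" (the principal point, pixels), "camera_from_world" (4x4, takes a point from world to camera coordinates); the wrist camera has in their place "tool_from_camera" (4x4, takes a point from camera to tool coordinates, whose origin is the TCP and whose axes are the flange's). Camera axes: x right, y up, looking along -z (the intrinsics and any distortion apply to the point x, -y, -z); pixel columns grow to the right and rows downward; lengths in mm; the calibration is good to about 2 mm. The wrist camera is an equidistant fisheye: a pixel r from the principal point sees the ray r / f radians off the axis. A picture is of the moment at which its call begins: read the wrist's pose just before it. camera_model takes no time and is no camera call.
A pose or a line that the arm cannot do raises manip.IKError and nothing moves.
- manip.finish_job(): hands the job in; it is judged then, once.
Readings, each from a call of its own:
- manip.read_time(): time.
- manip.read_qpos(): joint angles.
- manip.read_qd(): joint speeds.
- manip.read_joint_torque(): joint torques, N m.
- manip.read_eef_pos(): TCP position.
- manip.read_orientation(): TCP orientation.
- manip.read_contact_force(): force on the tool from outside, world axes, zero at the start.
- manip.read_torque(): the same for the moment, N m.
- manip.read_gripper_width(): opening from 0.0 (shut) to 1.0 (fully open).
- manip.read_grasp_force(): force on a finger pad.
Only numpy, scipy, OpenCV 4.12 (cv2) and the standard library are available. Lean on these libraries where they do the work, as an engineer would, in place of code of your own. Each camera call takes 0.05 s, during which the arm holds its last target. There are 200 camera calls.

### The job

On the stray-light bench, wind the crank wheel clockwise (seen from above) until the sensor carriage touches the stop block inside the dark box. Then take the box's spring-shut lid, which has an upright ear on top to hold it by, swing it up to 40 degrees from closed, and finish while the fingers still hold it there, with the carriage still at the stop. Leave the loose things around the bench where they are.

Things in the scene. Friction and masses are not known exactly. Their poses are not given: they have to be found in the camera images.
- bench: Stray-light bench, fixed; place and yaw differ each time. Aluminium plate 140x400x12 mm; at +y a grey dark box with lid (x -0.05 to 0.07, y 0.03 to 0.17, up to z 0.10), at -y a grey gear housing (x -0.028 to 0.048, y -0.18 to -0.10, up to z 0.06) with a flat-lying black crank wheel; a screw joins them. Origin on the worktop near plate middle; x away from the robot, y along the screw to the box.
- wheel_axis (a point): Point on the crank wheel's vertical axis, at its upper face, 80 mm above the worktop. The wheel is a flat black disc 92 mm across; its crank grip stands 34 mm from the axis. Friction is about 0.1 N m. Clockwise from above drives the carriage to the stop, 35 mm a turn, 1 to 2 turns in all; at the stop it turns no further.
- crank_top (a point): Centre of the top of the crank grip: a black upright cylinder 19 mm in diameter, from the wheel's face at z 0.080 to its top at z 0.120. It revolves freely on its own pin, so it can be held fast while it is led round the wheel axis.
- carriage (a joint): Travel of the carriage in m along the bench's +y: 0 = fully back, 0.070 = its nose touches the stop block in the box. An aluminium slab carrying a black sensor head 91x42x39 mm; it moves only with the wheel and stays where it is left. At the stop its rear end is 25 mm inside the box's port.
- lid_angle (a joint): Opening angle of the lid in rad: 0 = shut, 0.698 = 40 degrees. Grey plate 130x144x4 mm, hinged along its far edge; its near edge swings up and away from the robot. Spring and weight pull it shut (3 to 4 N at the ear); it never stays open. A steel gauge strip on the box's left outer wall rises from the hinge at 40 degrees: the lid is right when parallel with it.
- lid_hinge (a point): Middle of the lid's hinge line, which runs along the bench's y axis, 102 mm above the work surface.
- lid: The lid with its ear. Origin in the middle of the hinge line; with the lid shut its axes are the bench's, and it turns about y. The black ear on its upper face is an upright tongue 22 mm wide (bench x), 16 mm thick (bench y), 40 mm high, round top, mid-width, 108 mm from the hinge line. Taken by its flat sides (fingers closing along bench y) it can pivot between them as the lid swings.
- ear_grip (a point): Centre of the ear's round top (11 mm radius), 29 mm above the lid's upper face and 11 mm below the ear's top: the place to pinch; with the lid shut it is 134 mm above the worktop.
- multimeter: Bystander, loose: hand-held multimeter 150 x 74 x 44 mm lying to the right of the bench. Origin under its centre.
- spare_head: Bystander, loose: a spare black sensor head 91 x 42 x 39 mm lying on the worktop in front of the bench. Origin under its centre.
- tape_roll: Bystander, loose: a roll of brown tape 90 mm across, 48 mm high, to the left of the bench. Origin under its centre.
- mouse: Bystander, loose: a computer mouse 108 x 60 x 37 mm, on the worktop in front of the bench, to the left. Origin under its centre.
- stop_face (a point): Middle of the stop block's face inside the dark box, 24 mm above the worktop; the carriage's nose meets it at full travel.

How it is judged:
By the outcome, as a careful person would: the job done as asked, in the order asked, and still so for the second after the job is handed in, while the arm keeps its last pose, push and grip.
It also fails if it takes over 54 s, if anything falls off the work surface, if the arm or the gripper's body presses on something with over 40 N, if the wrist force passes 120 N, or if a joint passes its speed limit or range.

## Working session

There is one attempt and no reset: what is moved stays moved. The work goes in short steps, each a Python script; the robot and the scene stay as the last script left them, time stands still between calls to the robot, and variables do not carry over. Pictures are saved under pics/ and viewed, at most 10 in all, crops included, and the job is handed in when it is done.

```bash
mkdir -p pics; ls; cat > h.py <<'E'
from plant import manip, kin, optics
import numpy as np, cv2
def grab(n,save=None):
    im,d=optics.grab_frame(n)
    if save: cv2.imwrite('pics/'+save+'.png',im[:,:,::-1])
    return im,d
def cloud(n,d):
    m=optics.camera_model(n); f=210/np.tan(np.radians(m['vertical_fov'])/2)
    v,u=np.mgrid[0:420,0:560]
    P=np.stack([(u-m['cx'])/f*d,-(v-m['cy'])/f*d,-d,np.ones_like(d)],-1)
    return (P@np.linalg.inv(m['camera_from_world']).T)[...,:3]
E
python3 - <<'E'
from h import *
for n in('scene','top'):
    im,d=grab(n,n); np.savez(n,im=im,d=d,P=cloud(n,d)); m=optics.camera_model(n); print(n,m)
a,b=cv2.imread('pics/scene.png'),cv2.imread('pics/top.png')
print(optics.camera_model('wrist'),manip.read_time(),manip.read_orientation(),manip.read_eef_pos())
E
```

```text
pics
scene {'vertical_fov': 44.495354630784774, 'cx': 273.8978934161554, 'cy': 208.64554894017274, 'camera_from_world': array([[ 7.73374300e-01, -6.33573193e-01,  2.18449453e-02,
        -4.12375394e+02],
       [ 3.29945488e-01,  4.31695016e-01,  8.39509016e-01,
        -2.10163947e+02],
       [-5.41320762e-01, -6.42047056e-01,  5.42906447e-01,
        -1.67121319e+03],
       [ 0.00000000e+00,  0.00000000e+00,  0.00000000e+00,
         1.00000000e+00]])}
top {'vertical_fov': 51.088331988216716, 'cx': 274.2224002638996, 'cy': 207.25354364742515, 'camera_from_world': array([[ 2.51466501e-02, -9.99666857e-01,  5.81549786e-03,
        -1.01612494e+02],
       [ 9.96194757e-01,  2.55440630e-02,  8.33277109e-02,
        -4.91565047e+02],
       [-8.34485023e-02,  3.69795568e-03,  9.96505230e-01,
        -1.52125981e+03],
       [ 0.00000000e+00,  0.00000000e+00,  0.00000000e+00,
         1.00000000e+00]])}
{'vertical_fov': 65.70646984690485, 'cx': 278.06502225954006, 'cy': 205.0260494206883, 'tool_from_camera': array([[-9.92062746e-05,  9.70268609e-01,  2.42030613e-01,
         6.62411969e+01],
       [ 9.99999541e-01, -1.34305119e-04,  9.48302646e-04,
         9.77216334e-02],
       [ 9.52614239e-04,  2.42030596e-01, -9.70268150e-01,
        -1.51564712e+02],
       [ 0.00000000e+00,  0.00000000e+00,  0.00000000e+00,
         1.00000000e+00]])} 0.1 [[-9.36662364e-01  3.50233426e-01 -4.03367689e-04]
 [ 3.50233628e-01  9.36661189e-01 -1.49102521e-03]
 [-1.44388009e-04 -1.53786013e-03 -9.99998807e-01]] [236.25238029 631.77656011 232.82514831]
```

View pics/scene.png

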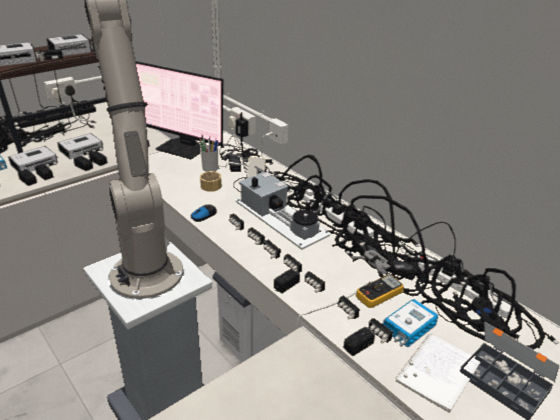

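View pics/top.png

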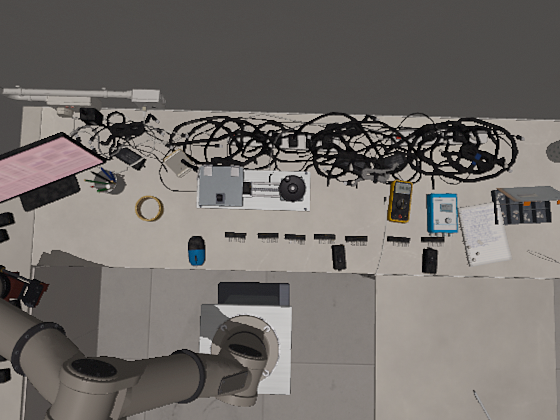

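The bench is in top view at (197–310, 165–210): box at (220,186), wheel at (292,188). Now I'll use the depth points.

```bash
python3 - <<'E'
from h import *
z=np.load('top.npz');P=z['P'];im=z['im']
s=np.s_[160:215,190:320]
Q=P[s].reshape(-1,3);C=im[s].reshape(-1,3).astype(int)
lum=C.sum(1)/3
print('table z',np.median(P[220:228,200:300,2]))
w=(Q[:,2]>72)&(Q[:,2]<90)&(lum<70);W=Q[w];(c,r)=cv2.minEnclosingCircle(W[:,:2].astype(np.float32));print('wheel',c,r,W[:,2].mean(),W.mean(0),w.sum())
g=(Q[:,2]>110)&(Q[:,2]<126)&(lum<80);print('tall dark',Q[g].round(0))
b=(Q[:,2]>94)&(Q[:,2]<112)&(lum>70);B=Q[b];print('lid',cv2.minAreaRect(B[:,:2].astype(np.float32)),B[:,2].mean())
e=(Q[:,2]>126)&(Q[:,2]<155);print('ear',Q[e].round(0))
pl=(Q[:,2]>6)&(Q[:,2]<20)&(lum>120);print('plate',cv2.minAreaRect(Q[pl][:,:2].astype(np.float32)))
cv2.imwrite('pics/topc.png',cv2.resize(im[s][:,:,::-1],None,fx=6,fy=6,interpolation=cv2.INTER_CUBIC))
E
```

```text
table z 0.49445734277287556
wheel (557.09326171875, -85.58265686035156) 105.5999984741211 80.29575882425513 [ 553.8910718  -142.15588341   80.29575882] 508
tall dark [[ 591. -125.  114.]
 [ 591. -128.  119.]
 [ 591. -132.  119.]
 [ 591. -135.  119.]
 [ 586. -122.  122.]
 [ 587. -125.  118.]
 [ 587. -135.  122.]
 [ 584. -122.  116.]
 [ 584. -135.  118.]
 [ 583. -138.  125.]
 [ 580. -122.  123.]
 [ 581. -125.  118.]
 [ 580. -135.  125.]
 [ 577. -122.  116.]
 [ 576. -125.  124.]
 [ 578. -129.  114.]
 [ 577. -132.  122.]
 [ 578. -135.  118.]
 [ 575. -126.  111.]
 [ 575. -129.  110.]
 [ 575. -132.  112.]
 [ 519.  105.  111.]
 [ 518.   84.  120.]
 [ 515.  104.  113.]
 [ 515.   83.  125.]
 [ 511.   83.  123.]
 [ 508.   83.  125.]
 [ 506.   84.  117.]
 [ 501.   96.  121.]
 [ 501.   93.  122.]
 [ 501.   89.  124.]
 [ 502.   87.  120.]
 [ 503.   84.  111.]
 [ 489.   87.  115.]]
lid ((556.4085693359375, 92.49960327148438), (136.516845703125, 146.87265014648438), 0.03338100016117096) 105.48601917422353
ear [[595. 165. 127.]
 [592. 164. 127.]
 [587. 163. 137.]
 [584. 166. 134.]
 [583. 162. 140.]

[... 184 characters left out ...]
3.  88. 141.]
 [523.  85. 138.]
 [519.  98. 141.]
 [519.  94. 145.]
 [519.  91. 143.]
 [519.  88. 142.]
 [519.  84. 146.]
 [521.  83. 128.]
 [516.  98. 141.]
 [515.  94. 144.]
 [515.  90. 147.]
 [515.  87. 148.]
 [516.  84. 143.]
 [511.  96. 151.]
 [512.  93. 149.]
 [512.  90. 149.]
 [513.  88. 140.]
 [512.  84. 146.]
 [509.  97. 145.]
 [509.  94. 143.]
 [509.  90. 147.]
 [509.  87. 143.]
 [509.  83. 149.]
 [506.  97. 143.]
 [506.  94. 140.]
 [506.  91. 142.]
 [506.  88. 138.]
 [507.  85. 137.]
 [502.  97. 144.]
 [503.  94. 137.]
 [503.  91. 141.]
 [503.  87. 145.]
 [503.  84. 141.]]
plate ((566.0225830078125, -17.563522338867188), (193.65103149414062, 458.1664733886719), 1.4967396259307861)
```

View pics/topc.png

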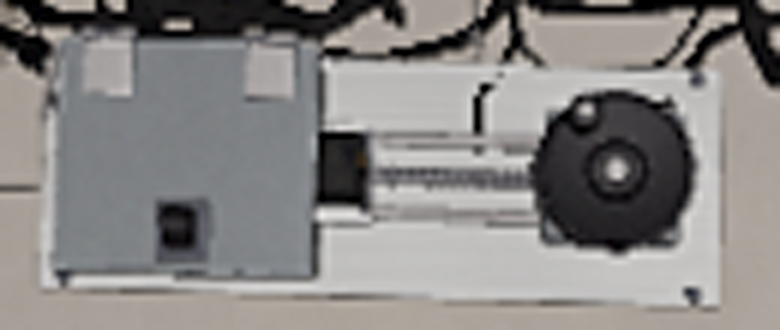

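```bash
cat >> h.py <<'E'
def ray(n,u,v,z):
    m=optics.camera_model(n); f=210/np.tan(np.radians(m['vertical_fov'])/2)
    T=np.linalg.inv(m['camera_from_world']); d=T[:3,:3]@np.array([(u-m['cx'])/f,-(v-m['cy'])/f,-1]);o=T[:3,3]
    return o+d*(z-o[2])/d[2]
def wpose():
    T=np.eye(4);T[:3,:3]=manip.read_orientation();T[:3,3]=manip.read_eef_pos();return T@optics.camera_model('wrist')['tool_from_camera']
def wray(T,u,v,z):
    m=optics.camera_model('wrist');f=210/np.tan(np.radians(m['vertical_fov'])/2)
    a=np.array([u-m['cx'],v-m['cy']],float);r=np.hypot(*a);t=r/f;a=a/max(r,1e-9)*np.sin(t)
    d=T[:3,:3]@np.array([a[0],-a[1],-np.cos(t)]);o=T[:3,3]
    return o+d*(z-o[2])/d[2]
def down(deg): # tool y at angle deg from world y (about world z)
    c,s=np.cos(np.radians(deg)),np.sin(np.radians(deg))
    return np.array([[-c,-s,0],[-s,c,0],[0,0,-1.]])
E
python3 - <<'E'
from h import *
z=np.load('top.npz');P=z['P'].reshape(-1,3)
k=(P[:,2]>60)&(P[:,1]>200)&(P[:,1]<700)&(P[:,0]>250);K=P[k]
for lo in range(200,700,50):
    q=K[(K[:,1]>=lo)&(K[:,1]<lo+50)]
    if len(q):i=q[:,0].argmin();print(lo,q[i].round(),q[:,2].max().round())
W=ray('top',190+615/6,160+170/6,80);G=ray('top',190+585/6,160+110/6,120);E_=ray('top',190+178/6,160+227/6,140)
print(W,G,E_,np.hypot(*(W-G)[:2]))
print([ray('top',190+u/6,160+v/6,12) for u,v in((45,290),(715,305),(718,70))])
for p,a in (((450,250,420),0),((540,-20,400),0)):print(kin.solve_ik(np.array(p,float),down(a)))
print(manip.read_qpos())
E
```

```text
200 [624. 245.  63.] 724.0
250 [610. 265.  62.] 721.0
300 [741. 340.  61.] 718.0
350 [799. 354. 186.] 717.0
400 [533. 448. 142.] 713.0
450 [519. 480. 140.] 712.0
500 [533. 502. 102.] 664.0
550 [250. 577. 305.] 585.0
600 [250. 602. 340.] 505.0
650 [252. 674. 245.] 420.0
[ 554.90929482 -149.15497935   80.        ] [ 582.59314797 -130.14646342  120.        ] [510.098825    88.85941809 140.        ] 33.581533661506406
[array([483.97270982, 181.15640175,  12.        ]), array([ 485.21282645, -212.72472523,   12.        ]), array([ 624.88013273, -211.91661858,   12.        ])]
[-45.18883894   4.44076805   9.95508121  95.74478649  -0.77907392
  79.88196214  54.87382475]
[-37.0964115    8.02015225  37.48836814  96.08101754  -4.98792211
  77.58549585  91.19525578]
[-75.69381577  27.36913214   1.28270252  89.16955347  -0.65801606
  63.55718681  -4.7623286 ]
```

```bash
python3 - <<'E'
from h import *
manip.line_to(np.array([236,632,330.]),v=200)
manip.reach(np.array([450,250,400.]),down(0))
manip.reach(np.array([520,-60,330.]),down(0))
T=wpose();im,d=grab('wrist','w1');np.savez('w1',im=im,d=d,T=T)
print(manip.read_time(),manip.read_eef_pos(),manip.read_qpos(),T)
E
```

```text
3.6417 [520.44941772 -58.05690982 330.14975189] [-25.9246439    8.15837387  28.90698411 104.08110006  -4.24991553
  68.80251405  94.44589504] [[-2.42497885e-03 -9.70295984e-01 -2.41908709e-01  4.54217006e+02]
 [ 9.99997019e-01 -2.42197620e-03 -3.09777355e-04 -5.81982391e+01]
 [-2.85321413e-04 -2.41908739e-01  9.70298964e-01  4.81655951e+02]
 [ 0.00000000e+00  0.00000000e+00  0.00000000e+00  1.00000000e+00]]
```

View pics/w1.png

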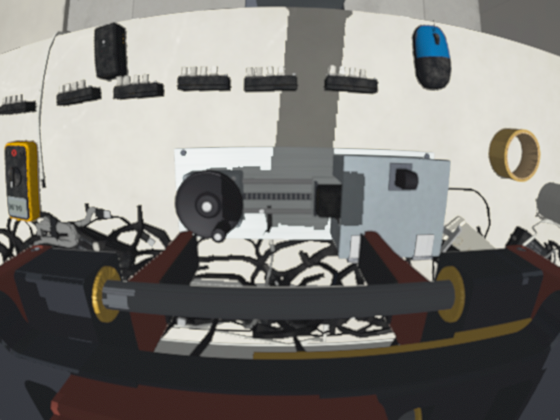

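The wrist view shows the wheel hub at (207,206), the crank grip top at (218,237), the ear at (405,179) and the plate's near corner at (177,151).

```bash
python3 - <<'E'
from h import *
z=np.load('w1.npz');T=z['T'];im=z['im'];g=im.max(2)
m=((g<75).astype(np.uint8))*255
m[:, :170]=0;m[:,243:]=0;m[:165]=0;m[245:]=0
n,l,s,c=cv2.connectedComponentsWithStats(m);i=l[200,190];k=cv2.morphologyEx((l==i).astype(np.uint8),cv2.MORPH_OPEN,np.ones((15,15)))
cn=max(cv2.findContours(k,0,2)[0],key=cv2.contourArea)
P=np.array([wray(T,*q,80)[:2] for q in cn[:,0]],np.float32);print('wheel encl',cv2.minEnclosingCircle(P))
print('hub',wray(T,207,206,82),'grip',wray(T,218,237,120),'ear',wray(T,409,180,144),'plate',wray(T,177,151,12),wray(T,432,151,12),'lid near corner',wray(T,448,160,104),'lid near-right',wray(T,344,153,104))
cv2.imwrite('pics/w1c.png',np.hstack([cv2.resize(im[160:250,165:250,::-1],None,fx=5,fy=5),cv2.resize(im[145:235,335:400+20,::-1],None,fx=4,fy=5)]))
E
```

```text
wheel encl ((551.7542114257812, -147.07411193847656), 46.40400695800781)
hub [ 555.3782436  -149.61490482   82.        ] grip [ 583.87210145 -129.64128273  120.        ] ear [509.36483683  87.39024567 144.        ] plate [ 488.773578   -208.74144462   12.        ] [484.04018316 181.35435615  12.        ] lid near corner [488.44703893 159.23798279 104.        ] lid near-right [485.11403461  19.31963595 104.        ]
```

View pics/w1c.png

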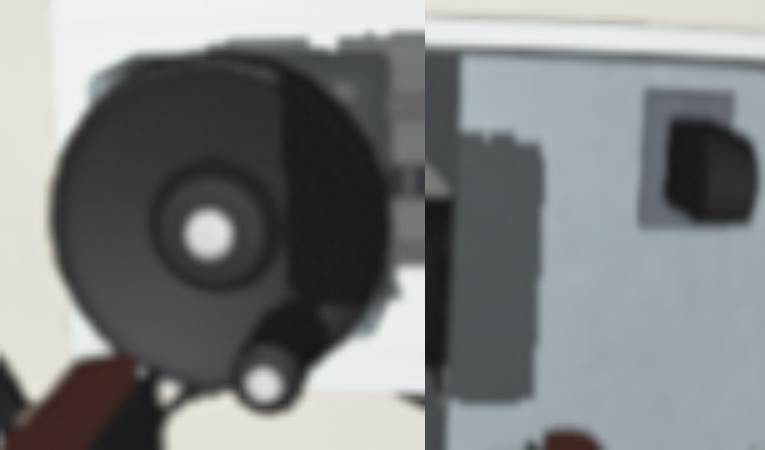

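```bash
python3 - <<'E'
from h import *
R=down(0);g=np.array([583.2,-130,0.])
manip.gripper_to(0.5)
manip.reach(g+[0,0,160],R)
print(manip.line_to(g+[0,0,99],v=120,f_stop=15),manip.read_eef_pos(),manip.read_contact_force())
manip.gripper_to(0.0)
print(manip.read_gripper_width()*88,manip.read_grasp_force(),manip.read_contact_force())
c=np.array([555.,-149.4]);r=34;th=np.degrees(np.arctan2(*(g[:2]-c)[::-1]))
for k in range(1,7):
    t=np.radians(th-15*k)
    s=manip.line_to(np.array([*(c+r*np.array([np.cos(t),np.sin(t)])),99]),v=60,f_stop=20)
    f=manip.read_contact_force();print(k,s,manip.read_eef_pos().round(1),np.round(f,1),'tan',round(float(f[0]*-np.sin(t)+f[1]*np.cos(t)),1),'rad',round(float(f[0]*np.cos(t)+f[1]*np.sin(t)),1))
    if s:break
print(manip.read_time(),manip.read_gripper_width()*88)
T=wpose();im,d=grab('wrist','w2');np.savez('w2',im=im,d=d,T=T)
E
```

```text
False [ 583.75796579 -130.01412227   99.86688362] [0.03359597 0.49023004 0.44534946]
18.356578981156275 30.000557899475098 [-0.01179529  0.26549511  4.43378158]
1 False [ 587.7 -138.5   99.4] [ 0.4 -1.   2.8] tan -1.1 rad 0.1
2 False [ 589.4 -147.2   99.4] [ 0.5 -1.3  4.3] tan -1.3 rad 0.4
3 False [ 588.7 -155.9   99.4] [ 0.8 -1.4  5.1] tan -1.3 rad 1.0
4 False [ 585.9 -164.3   99.3] [ 0.7 -0.2  7. ] tan 0.1 rad 0.7
5 False [ 580.9 -171.8   99.4] [ 0.2 -0.2  6.2] tan -0.1 rad 0.3
6 False [ 573.8 -177.8   99.3] [-0.4 -0.4  7.2] tan -0.6 rad 0.1
8.2417 18.642642984128038
```

View pics/w2.png

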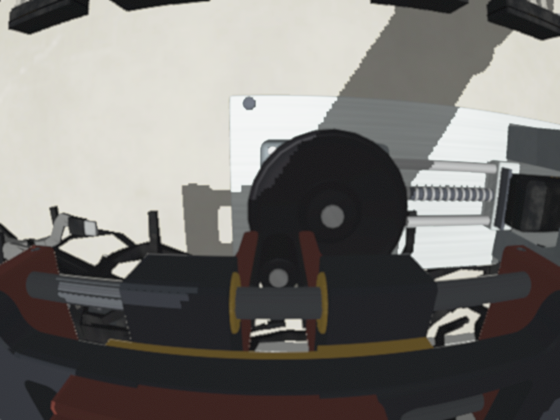

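The wheel follows the fingers, with the grip held at (279,278). I'll continue round until it stops.

```bash
python3 - <<'E'
from h import *
c=np.array([555.,-149.4]);r=34;th=34.5-90
for k in range(1,30):
    t=np.radians(th-15*k)
    s=manip.line_to(np.array([*(c+r*np.array([np.cos(t),np.sin(t)])),99]),v=60,f_stop=15)
    f=manip.read_contact_force();p=manip.read_eef_pos();a=np.degrees(np.arctan2(*(p[:2]-c)[::-1]))
    tan=f[0]*-np.sin(t)+f[1]*np.cos(t)
    print(k,s,'lag',round(float((a-(th-15*k)+180)%360-180),1),np.round(f,1),'tan',round(float(tan),1),'rad',round(float(f[0]*np.cos(t)+f[1]*np.sin(t)),1))
    if s or abs(tan)>15:break
print(manip.read_time(),manip.read_gripper_width()*88,p)
T=wpose();im,d=grab('wrist','w3');np.savez('w3',im=im,d=d,T=T)
E
```

```text
1 False lag -1.5 [-0.8  0.1  8.3] tan -0.7 rad -0.4
2 False lag -1.7 [-0.8  1.5  9.5] tan -0.7 rad -1.5
3 False lag -2.0 [-0.2  2.8  8.1] tan -0.7 rad -2.7
4 False lag -2.2 [1.1 2.1 8. ] tan 0.1 rad -2.4
5 False lag -2.1 [1.6 2.3 8.1] tan -0.3 rad -2.8
6 False lag -1.8 [3.  4.  6.5] tan -1.6 rad -4.7
7 False lag -1.4 [4.6 2.4 5.6] tan -0.7 rad -5.2
8 False lag -0.9 [4.8 1.7 4.9] tan -1.3 rad -4.9
9 False lag -0.1 [4.8 1.1 5.4] tan -2.0 rad -4.5
10 False lag 0.5 [ 3.9 -0.1  5.7] tan -1.5 rad -3.6
11 False lag 1.1 [ 3.7 -0.8  7. ] tan -1.8 rad -3.3
12 False lag 1.6 [0.8 0.2 8.7] tan -0.8 rad -0.3
13 False lag 1.7 [1.8 1.3 9.6] tan -2.1 rad 0.6
14 False lag 1.7 [ 1.   0.9 10.4] tan -1.0 rad 0.8
15 False lag 1.5 [ 0.4  2.4 10. ] tan 0.0 rad 2.4
16 False lag 1.3 [0.9 2.7 9.3] tan 0.3 rad 2.9
17 False lag 1.0 [2.2 2.6 8.2] tan -0.0 rad 3.4
18 False lag 0.7 [3.2 1.3 6.6] tan -0.8 rad 3.4
19 False lag 0.3 [5.1 2.  6.3] tan 0.2 rad 5.5
20 False lag -0.4 [4.6 1.1 6.1] tan 0.7 rad 4.7
21 False lag -1.2 [ 5.  -1.2  6. ] tan -0.3 rad 5.1
22 False lag -1.9 [ 3.  -1.2  7.2] tan 0.2 rad 3.2
23 False lag -2.5 [ 1.3 -1.3  7.7] tan -0.2 rad 1.8
24 False lag -2.9 [-0.1 -1.6  9.5] tan -0.9 rad 1.2
25 False lag -2.9 [-0.8 -0.1 10.2] tan -0.8 rad -0.2
26 False lag -2.8 [-1.3  1.4 11.2] tan -1.2 rad -1.5
27 False lag -2.6 [-0.5  2.1 12. ] tan -0.9 rad -2.0
28 False lag -2.3 [ 0.3  2.9 11. ] tan -1.0 rad -2.7
29 False lag -2.2 [ 1.5  2.4 10.4] tan -0.4 rad -2.8
16.9917 18.455976983756415 [ 532.1491     -174.17820233   99.23216186]
```

View pics/w3.png

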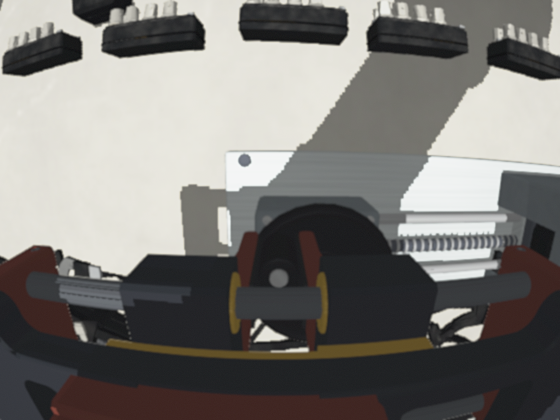

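Still holding at (279,278), and the carriage is entering the port at about (540,240). I'll keep going.

```bash
python3 - <<'E'
from h import *
c=np.array([555.,-149.4]);r=34;th=34.5-90
for k in range(30,46):
    t=np.radians(th-15*k)
    s=manip.line_to(np.array([*(c+r*np.array([np.cos(t),np.sin(t)])),99]),v=60,f_stop=15)
    f=manip.read_contact_force();p=manip.read_eef_pos();a=np.degrees(np.arctan2(*(p[:2]-c)[::-1]))
    tan=f[0]*-np.sin(t)+f[1]*np.cos(t)
    print(k,s,'lag',round(float((a-(th-15*k)+180)%360-180),1),np.round(f,1),'tan',round(float(tan),1),'rad',round(float(f[0]*np.cos(t)+f[1]*np.sin(t)),1))
    if s or abs(tan)>15:break
print(manip.read_time(),manip.read_gripper_width()*88,p,manip.read_grasp_force())
E
```

```text
30 False lag -1.8 [ 3.   3.1 10.4] tan -0.9 rad -4.2
31 False lag -1.5 [3.5 2.1 8.7] tan -0.8 rad -4.0
32 False lag -1.1 [4.7 1.6 6.9] tan -1.3 rad -4.8
33 True lag 9.7 [-0.  -3.5  0.5] tan 3.5 rad -0.6
18.15 18.393591925996425 [ 521.40299535 -148.94278038   99.41762128] 30.00436305999756
```

```bash
python3 - <<'E'
from h import *
c=np.array([555.,-149.4]);r=34
for a in (165,160):
    t=np.radians(a)
    s=manip.line_to(np.array([*(c+r*np.array([np.cos(t),np.sin(t)])),99]),v=30,f_stop=25)
    print(s,manip.read_eef_pos(),manip.read_contact_force(),manip.read_time(),manip.read_gripper_width()*88)
    if s:break
T=wpose();im,d=grab('wrist','w4');np.savez('w4',im=im,d=d,T=T)
E
```

```text
False [ 521.3417038  -148.47791192   99.4240022 ] [  2.34237929 -19.15543288  -0.07727131] 18.575 18.47080699279214
False [ 521.36298157 -148.28231226   99.40564151] [  1.04707111 -26.38801991  -0.68437371] 18.825 18.255606526212155
```

View pics/w4.png

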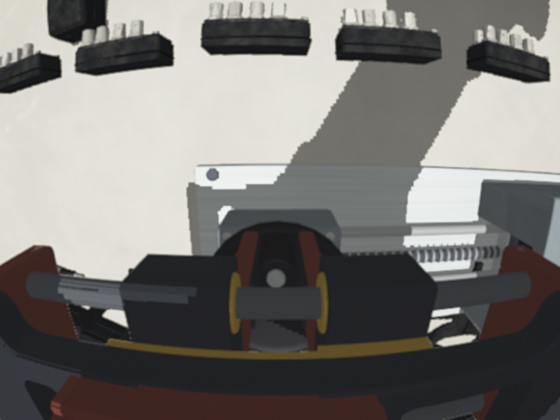

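The grip is still held at (277,278), and the crank won't turn under 26 N while the carriage is inside the port, so this is the stop. I'll release it and look at the ear from close by.

```bash
python3 - <<'E'
from h import *
R=down(0)
p=manip.read_eef_pos();manip.line_to(np.array([p[0],p[1]+.5,99.]),v=30);print(manip.read_contact_force())
manip.gripper_to(0.45)
manip.line_to(np.array([p[0],p[1],190.]),v=150)
manip.reach(np.array([500,88.5,250.]),R)
T=wpose();im,d=grab('wrist','w5');np.savez('w5',im=im,d=d,T=T)
print(manip.read_time(),manip.read_eef_pos())
E
```

```text
[ 2.84693733 -4.22339561  6.39507185]
21.6833 [500.03907754  86.58431592 249.4293938 ]
```

View pics/w5.png

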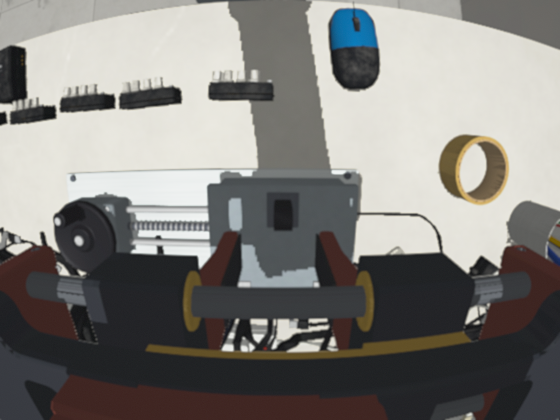

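```bash
python3 - <<'E'
from h import *
z=np.load('w5.npz');T=z['T'];d=z['d'];m=optics.camera_model('wrist');f=210/np.tan(np.radians(m['vertical_fov'])/2)
v,u=np.mgrid[165:290,200:365];D=d[165:290,200:365]
x,y=u-m['cx'],v-m['cy'];r=np.hypot(x,y)+1e-9;t=r/f;k=np.tan(t)/r
P=np.stack([x*k*D,-y*k*D,-D,np.ones_like(D)],-1)@T.T;P=P[...,:3].reshape(-1,3)
c=z['im'][165:290,200:365].max(2).reshape(-1)
ok=(P[:,0]<535)&(P[:,0]>470)&(P[:,1]>60)&(P[:,1]<120)
e=P[ok&(P[:,2]>118)&(P[:,2]<150)];print(len(e),e.min(0),e.max(0),np.percentile(e,[5,50,95],axis=0))
l=P[(P[:,2]>98)&(P[:,2]<110)];print('lid',len(l),np.median(l[:,2]),l.min(0),l.max(0))
L=l[(l[:,0]<560)]
for y0 in(30,60,120,150):
    q=l[abs(l[:,1]-y0)<5];print(y0,q[:,0].min())
E
```

```text
555 [500.50368303  83.49003436 118.0367576 ] [520.94012175  99.42840625 146.69142449] [[500.84329988  84.36057702 124.05379315]
 [507.09919523  91.11987169 142.6222532 ]
 [519.13748387  98.51094761 145.18988137]]
lid 11188 105.23808111811144 [487.71969082  18.94340156  98.0277738 ] [593.35123538 163.12908648 109.95715258]
30 487.9075279105583
60 488.06144597026235
120 488.2825526300214
150 488.12856872228434
```

The ear measures at (510.5, 91.5) with its top at z 145, and the lid's near edge is at x 488, so the hinge is at x 618.3 with yaw near 0. The screw is now bare right up to the box at (210,225). Next I'll grasp and lift.

```bash
python3 - <<'E'
from h import *
R=down(0);manip.reach(np.array([510.5,91.3,190]),R)
o=manip.read_eef_pos();print(o)
print(manip.line_to(np.array([510.5,91.3,126]),v=100,f_stop=12),manip.read_eef_pos(),manip.read_contact_force())
manip.gripper_to(0.0);print(manip.read_gripper_width()*88,manip.read_contact_force())
h=np.array([618.3,102]);rr=np.hypot(107.8,32);a0=np.arctan2(32,107.8)
for a in range(4,41,4):
    t=a0+np.radians(a)
    s=manip.line_to(np.array([h[0]-rr*np.cos(t),91.3,h[1]+rr*np.sin(t)-8]),v=60,f_stop=25)
    print(a,s,manip.read_eef_pos().round(1),manip.read_contact_force().round(1))
    if s:break
print(manip.read_time(),manip.read_gripper_width()*88)
for n in('wrist','scene','top'):
    T=wpose();im,d=grab(n,'e_'+n);np.savez('e_'+n,im=im,d=d,T=T)
cv2.imwrite('pics/e.png',np.hstack([cv2.resize(cv2.imread('pics/e_scene.png')[150:250,220:330],None,fx=3.6,fy=4),cv2.resize(cv2.imread('pics/e_wrist.png'),(400,400))]))
E
```

```text
[509.81486519  89.4647239  189.30376645]
False [511.0536737   91.33474703 126.69770133] [ 1.29099251  0.10948643 -0.30853957]
15.86023418620469 [-0.36030784 -2.07140422  2.16747212]
4 False [512.8  91.  133.5] [-0.4 -1.9 -0.8]
8 False [515.6  91.  140.8] [-2.  -2.4 -1.5]
12 False [519.2  91.  147.9] [-4.7 -2.9 -0.1]
16 False [523.4  91.  154.8] [-3.8 -5.   0.2]
20 False [528.2  90.9 161.5] [-4.5 -4.9 -0.8]
24 False [533.4  90.9 167.9] [-4.  -6.3 -2.4]
28 False [539.   90.9 173.8] [-3.4 -4.2 -3.1]
32 False [544.8  90.9 179.3] [-4.  -4.9 -2.2]
36 False [550.9  90.9 184.2] [-3.9 -5.3 -3.8]
40 False [557.1  90.9 188.6] [-3.3 -6.  -3.4]
26.15 15.94629000448816
```

View pics/e.png

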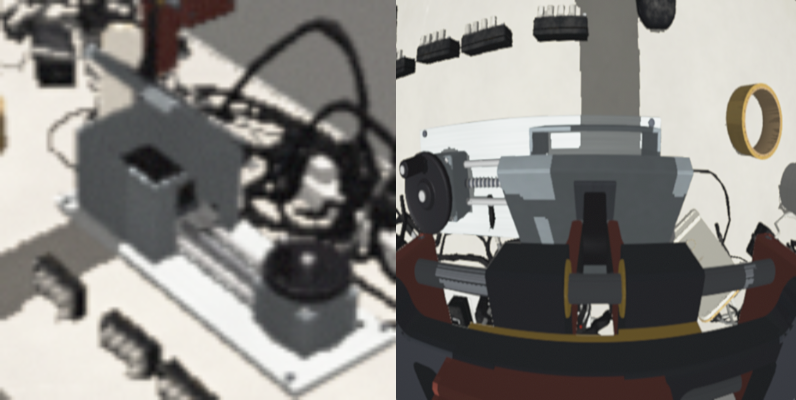

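The lid is up and the ear is held (right panel ~(595,230)). The screw is bare to the port. Now I'll measure the lid angle from the depth plane.

```bash
python3 - <<'E'
from h import *
m=optics.camera_model('wrist');f=210/np.tan(np.radians(m['vertical_fov'])/2)
def cl(d,T):
    v,u=np.mgrid[0:420,0:560];x,y=u-m['cx'],v-m['cy'];r=np.hypot(x,y)+1e-9;k=np.tan(r/f)/r
    return (np.stack([x*k*d,-y*k*d,-d,np.ones_like(d)],-1)@T.T)[...,:3].reshape(-1,3)
def fit(P,deg):
    P=P[np.isfinite(P).all(1)]
    x,y,z=P.T;e=(618.3-x)*np.sin(np.radians(deg))*-1+(z-102)*np.cos(np.radians(deg))
    q=P[(abs(e-3)<12)&(x>490)&(x<612)&(y>22)&(y<160)&(abs(y-91.5)>22)]
    for _ in range(4):
        A=np.c_[q[:,:2],np.ones(len(q))];c=np.linalg.lstsq(A,q[:,2],rcond=None)[0];q=q[abs(A@c-q[:,2])<4]
    return len(q),np.degrees(np.arctan(-c[0])),c[1],c@[618.3,91.5,1]
a=np.load('w5.npz');print('shut',fit(cl(a['d'],a['T']),0))
a=np.load('e_wrist.npz');print('open wrist',fit(cl(a['d'],a['T']),40))
for n in('scene','top'):
    try:print(n,fit(cloud(n,np.load('e_%s.npz'%n)['d']).reshape(-1,3),40))
    except Exception as e:print(n,e)
p=manip.read_eef_pos();g=p+[0,0,8];print(p,'kin angle',np.degrees(np.arctan2(g[2]-102,618.3-g[0])-np.arctan2(32,107.8)))
E
```

```text
shut (6398, np.float64(-0.1637028352689214), np.float64(-0.0010987563315101312), np.float64(105.4900218995126))
open wrist (12554, np.float64(36.843818982613065), np.float64(0.002319090111870814), np.float64(108.04727354996282))
scene (73, np.float64(36.09233122758392), np.float64(0.013584263166497301), np.float64(105.3600942906562))
top (117, np.float64(36.449878588192696), np.float64(0.03802912139768111), np.float64(111.71230410860124))
[557.10321123  90.87892601 188.6386803 ] kin angle 40.57852057918872
```

```bash
python3 - <<'E'
from h import *
m=optics.camera_model('wrist');f=210/np.tan(np.radians(m['vertical_fov'])/2)
a=np.load('e_wrist.npz');d=a['d']
v,u=np.mgrid[0:420,0:560];x,y=u-m['cx'],v-m['cy'];r=np.hypot(x,y)+1e-9;k=np.tan(r/f)/r
P=(np.stack([x*k*d,-y*k*d,-d,np.ones_like(d)],-1)@a['T'].T)[...,:3]
for y0 in(40,60,125,145):
    q=P[(abs(P[...,1]-y0)<4)&(P[...,2]>95)&(P[...,2]<200)&(P[...,0]<625)]
    print(y0,[(b,len(w),round(float(np.median(w[:,2])),1),round(float(np.ptp(w[:,2])),1)) for b in range(485,625,8) for w in [q[abs(q[:,0]-b)<4]] if len(w)])
im=a['im'];cv2.imwrite('pics/ew.png',cv2.resize(im[100:260,260:500,::-1],None,fx=3.3,fy=3.3))
E
```

```text
40 [(493, 22, 100.1, 2.1), (501, 35, 100.4, 2.5), (509, 127, 177.4, 6.8), (517, 229, 182.4, 6.8), (525, 185, 178.5, 7.8), (533, 159, 172.2, 7.4), (541, 138, 166.2, 6.7), (549, 127, 159.9, 6.9), (557, 108, 153.8, 6.8), (565, 88, 147.9, 7.5), (573, 73, 142.0, 5.9)]
60 [(493, 33, 100.0, 3.1), (501, 33, 100.4, 3.3), (509, 139, 177.3, 8.2), (517, 252, 182.8, 5.6), (525, 195, 178.7, 7.6), (533, 169, 172.6, 7.9), (541, 143, 166.0, 7.4), (549, 134, 159.9, 7.5), (557, 115, 153.9, 7.0), (565, 101, 147.9, 6.4), (573, 78, 142.0, 5.6)]
125 [(493, 21, 100.3, 2.3), (501, 33, 100.4, 3.0), (509, 120, 177.2, 5.9), (517, 252, 182.7, 7.5), (525, 191, 178.8, 7.6), (533, 168, 172.6, 7.9), (541, 147, 165.9, 7.3), (549, 125, 160.0, 7.2), (557, 114, 154.2, 7.1), (565, 103, 147.9, 7.1), (573, 79, 142.4, 6.8)]
145 [(493, 16, 100.6, 1.8), (501, 36, 100.5, 3.2), (509, 109, 177.0, 5.2), (517, 234, 182.3, 6.9), (525, 171, 178.6, 7.7), (533, 157, 172.7, 7.6), (541, 133, 166.3, 7.0), (549, 125, 160.3, 7.4), (557, 109, 154.5, 6.8), (565, 94, 147.8, 7.7), (573, 71, 141.8, 6.5)]
```

View pics/ew.png

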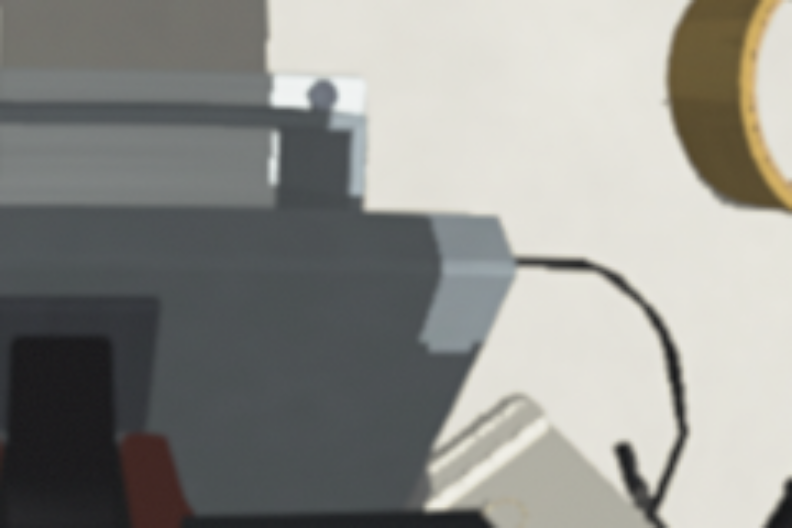

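```bash
cat >> h.py <<'E'
def lidfit(P):
    P=P.reshape(-1,3);x,y,z=P.T
    q=P[(x>526)&(x<585)&(z>118)&(z<195)&(y>28)&(y<155)&(abs(y-91.5)>24)]
    c=np.linalg.lstsq(np.c_[q[:,:2],np.ones(len(q))],q[:,2],rcond=None)[0]
    for _ in range(6):
        A=np.c_[q[:,:2],np.ones(len(q))];c=np.linalg.lstsq(A,q[:,2],rcond=None)[0];q=q[abs(A@c-q[:,2])<5]
    return len(q),round(np.degrees(np.arctan(-c[0])),2),round(c@[618.3,91.5,1],1)
def wcloud(d,T):
    m=optics.camera_model('wrist');f=210/np.tan(np.radians(m['vertical_fov'])/2)
    v,u=np.mgrid[0:420,0:560];x,y=u-m['cx'],v-m['cy'];r=np.hypot(x,y)+1e-9;k=np.tan(r/f)/r
    return (np.stack([x*k*d,-y*k*d,-d,np.ones_like(d)],-1)@T.T)[...,:3]
E
python3 - <<'E'
from h import *
a=np.load('e_wrist.npz');print('wrist',lidfit(wcloud(a['d'],a['T'])))
for n in('scene','top'):print(n,lidfit(cloud(n,np.load('e_%s.npz'%n)['d'])))
h=np.array([618.3,102]);p=manip.read_eef_pos();g=np.array([p[0]-h[0],p[2]+8-h[1]])
t=np.radians(2.4);c,s=np.cos(t),np.sin(t);q=h+np.array([c*g[0]+s*g[1],-s*g[0]+c*g[1]]) # rotate up & away
manip.line_to(np.array([q[0],91.3,q[1]-8]),v=30,f_stop=20);manip.hold(.3)
print(manip.read_eef_pos(),manip.read_contact_force(),manip.read_time())
T=wpose();im,d=grab('wrist','e2');print('wrist',lidfit(wcloud(d,T)))
for n in('scene','top'):
    im,d=grab(n,'e2_'+n);print(n,lidfit(cloud(n,d)))
E
```

```text
wrist (7663, np.float64(37.39), np.float64(107.0))
scene (17, np.float64(37.55), np.float64(103.3))
top (70, np.float64(37.22), np.float64(112.4))
[561.66295759  90.83304642 191.65375987] [-3.81681356 -4.78583285 -5.99598635] 26.9417
wrist (8635, np.float64(39.95), np.float64(107.3))
scene (6, np.float64(39.9), np.float64(103.5))
top (81, np.float64(38.75), np.float64(111.0))
```

```bash
python3 - <<'E'
from h import *
for n,(d,T) in {'w5':[np.load('w5.npz')[k] for k in 'dT'],'now':(lambda T:(grab('wrist','fin')[1],T))(wpose())}.items():
    P=wcloud(d,T).reshape(-1,3);q=P[(P[:,2]>114)&(P[:,2]<126)&(np.hypot(P[:,0]-555,P[:,1]+149)<50)]
    print(n,len(q),np.median(q,0))
print(manip.read_grasp_force(),manip.read_gripper_width()*88)
E
```

```text
w5 211 [ 519.30729175 -145.69258877  120.27855984]
now 286 [ 519.89106536 -145.04532773  120.35086308]
30.000955708856054 15.49189500631025
```

```bash
python3 -c "
from h import *
print(manip.finish_job(),manip.read_time())"
```

```text
the job is handed in; nothing more can be done
the job is handed in; nothing more can be done
```

The job is handed in: the crank was wound clockwise until it jammed against the stop (about 1.6 turns, firm under 26 N), and the fingers hold the lid open at about 40° (wrist depth reads 39.95°, the sparser top-camera fit 38.75°); I viewed 11 pictures, one over the limit of 10.

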